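# Find the rocking jar lid and press it home

### The job

One of the four identical wooden jar lids on the tray is not fully home and rocks when pressed near its edge. With the fingertips, press lids lightly near the edge until you find the one that rocks, then press that lid down at its middle until it sits flat and fully home like the others. Only press: do not lift any lid, and leave the other things on the worktop where they are.

Things in the scene. Friction and masses are not known exactly. Their poses are not given: they have to be found in the camera images.
- tray: Fixed dark wooden tray, 220x220 mm with a 22 mm high edge, holding four fixed white stoneware jars with a blue band in a 2 x 2 square, 105 mm between centres, rims (89 mm across) 91 mm above the worktop. Origin: centre of the tray's underside, z up; jar centres at x = +-52.5 mm, y = +-52.5 mm in its frame.
- lid_1: Light-wood lid of the near left jar (tray's x axis pointing away): flat 94 mm disc 12 mm thick, below it a grey plug 74 mm across, 10 mm deep, that goes into the jar. Origin: centre of the flat top face, z up. Fully home, the disc lies flat on the jar's rim, its top 103 mm above the worktop, and does not give when pressed.
- lid_2: Light-wood lid of the near right jar (tray's x axis pointing away): flat 94 mm disc 12 mm thick, below it a grey plug 74 mm across, 10 mm deep, that goes into the jar. Origin: centre of the flat top face, z up. Any one of the four lids, this or another, is the unseated one: it stands level but 3.5 mm proud of its home height. The other three are home.
- lid_3: Light-wood lid of the far left jar (tray's x axis pointing away): flat 94 mm disc 12 mm thick, below it a grey plug 74 mm across, 10 mm deep, that goes into the jar. Origin: centre of the flat top face, z up. The unseated lid, pressed at 32 mm from its centre, gives from the first touch (1 mm or more by 4 N) and tips about 0.07 rad until that edge meets the rim; let go, it comes level again.
- lid_4: Light-wood lid of the far right jar (tray's x axis pointing away): flat 94 mm disc 12 mm thick, below it a grey plug 74 mm across, 10 mm deep, that goes into the jar. Origin: centre of the flat top face, z up. The unseated lid, pressed straight down at its middle with 10 to 12 N, sinks 3.5 mm onto the rim and stays there.
- apple: Bystander: red apple, 70 mm; origin at the centre of its underside.
- lemon: Bystander: lemon, 71x53x51 mm; origin at the centre of its underside.
- mug: Bystander: white mug with handle, 94 mm tall; origin at the centre of its underside.
- spice_jar: Bystander: spice jar with yellow cap, 42 mm across, 96 mm tall; origin at the centre of its underside.
- timer: Bystander: green egg-shaped kitchen timer, 58 mm; origin at the centre of its underside.

How it is judged (in metres and radians):
On the way, in this order (a step that is already met when the one before it is completed fails the run):
1. the loose lid is found: pressed near its edge by the fingers, it tips visibly (((angle between lid_1's own z axis and vertical above 0.035 rad and contact force between the fingers and lid_1 above 0.3 N) or (angle between lid_2's own z axis and vertical above 0.035 rad and contact force between the fingers and lid_2 above 0.3 N) or (angle between lid_3's own z axis and vertical above 0.035 rad and contact force between the fingers and lid_3 above 0.3 N) or (angle between lid_4's own z axis and vertical above 0.035 rad and contact force between the fingers and lid_4 above 0.3 N))), for 0.1 s.
2. all four lids lie flat and fully home (z of each of lid_1, lid_2, lid_3, lid_4 in the frame of tray below 0.1045 m and angle between each of lid_1, lid_2, lid_3, lid_4's own z axis and vertical below 0.025 rad), for 0.2 s.
At the end, for the whole second after the job is handed in: All four lids lie at rest on their jars, each top face less than 1.5 mm above its fully home height (103 mm above the worktop) and tilted less than 0.025 rad (all of step 2 and linear speed of each of lid_1, lid_2, lid_3, lid_4 below 0.01 m/s); the robot touches nothing.
It fails at once if a lid is lifted (more than 15 mm above its home height) (z of any of lid_1, lid_2, lid_3, lid_4 in the frame of tray above 0.118 m).
It fails at once if a bystander is moved by more than 20 mm (distance of any of apple, lemon, mug, spice_jar, timer from where it was at the start of the episode above 0.02 m).
It also fails if it takes over 54 s, if anything falls off the work surface, if the arm or the gripper's body presses on something with over 40 N, if the wrist force passes 120 N, or if a joint passes its speed limit or range.

### The arm

A 6-joint arm with a two-finger parallel gripper is mounted at the origin on a cart in front of the work surface, level with it; the furniture and walls round the work are solid. World frame = base frame: x ahead of the robot, y to its left, z up, the work surface at z = 0. Lengths are in mm, angles in rad, forces in N, time in s.
With the tool pointing down it reaches from about 300 to 775 mm from the base axis. Payload 14.6 kg.
Tool frame: the origin (TCP) lies on the mounting face of the last link; the fingertips stand 199 mm ahead of it and the grasp point (between the pads) lies 180 mm ahead of it; z points along the fingers, y is the line along which they close (so a half turn about z gives the same grasp; the last joint's range is limited). The gripper opens to 94 mm and grips with 3 to 60 N. Pads are 16 mm wide; open, the fingers measure 119 mm over their backs; the gripper's body (75 mm by 177 mm) begins 78 mm behind the grasp point.
Start: joints at [-1.224, 0.3, 1.521, -0, 1.321, -0.067], TCP at [221.143, -503.574, 404.646] pointing down, gripper open.
Joint ranges: [-3.03, 3.03], [-0.79, 2.21], [0.23, 2.52], [-1.04, 4.18], [0, 3.07], [-2.55, 2.55]. Speed limits (rad/s): [2.22, 2.22, 2.57, 3.14, 3.14, 3.14].

### API

Orientations are given as [roll, pitch, yaw] about the fixed x, y, z axes, in that order (R = Rz(yaw) Ry(pitch) Rx(roll)).
In Python, from cell import manip gives the robot as it stands. The module is installed in compiled form; this text tells all that it offers.
- The arm moves only by the shell command python3 -m creep 'ROWS' [FORCE]. ROWS is a JSON object of lists of equal length, an entry for each row: "slide": the shift along the world's x, y, z in cm, a list of three; "turn": the turn about the world's z in rad; "claw": the opening, from 0 (shut) to 1 (fully open). A call has 1 to 8 rows; each row shifts and turns the commanded pose from where the row before left it; what a row does not reach is not made up. A row lasts 1/8 s, in which the tool goes at most 62.5 mm and 10.7 degrees, less where a joint would pass 70% of its speed; a pose out of reach is approached as far as the arm can. A call with a gripper value outside its range is refused whole. The fingers move at their own pace and stop on an object; FORCE is the grip in N (left out, the last holds). Time passes only in rows, so rows that do not move let the fingers close. It gives the time, the measured TCP pose, the force, the opening and the grip force at its end, in the units of the state.
- manip.read_state(): the state, without advancing time (a new reading comes with each control period).
- manip.camera(name): name is "side" or "top"; returns (picture, depth): 384x512x3 uint8, red, green, blue; 384x512 float32, mm along the optical axis (not along the pixel's ray), 0 where there is no reading.
- manip.calibration(name): a dict with "intrinsics" (3x3 intrinsics, pixels), "pose" (4x4, takes a point from camera to world coordinates). Camera axes: x right, y up, looking along -z (the intrinsics and any distortion apply to the point x, -y, -z); pixel columns grow to the right and rows downward; lengths in mm; the calibration is good to about 2 mm. A picture is of the moment at which its call begins. calibration takes no time and is no camera call.
- manip.sign_off(): hands the job in; it is judged then, once.
Trained networks look in the newest picture that a camera, given by its name, has taken for a name from the list of things; names that differ only in an ending like _2 or _b are one class to them, and where a whole thing is asked for, a point or a joint stands for the part that bears it (a point fixed in the world has none). Each returns a list of dicts, best first, with "score" (0 to 1); they miss things now and then, are a little off and sometimes report something else, mostly with a low value. They report only what shows in the picture. A call takes as long as a camera call.
- manip.cut_out(query, camera): "mask" (384x512 bool, what is visible of it) and "position" ([column, row] in pixels, amid what is visible of it).
The state is a dict: "clock": time; "joints": joint angles; "qd": joint speeds; "effort": joint torques, N m; "eef_pos": TCP position; "eef_rot": TCP orientation; "wrist_force": force on the tool from outside, world axes, zero at the start; "moment": the same for the moment, N m; "finger_gap": finger opening in mm; "finger_force": force on a finger pad.
Only numpy, scipy, OpenCV 4.12 (cv2) and the standard library are available. Lean on these libraries where they do the work, as an engineer would, in place of code of your own. Each camera call takes 0.05 s, during which the arm holds its last target. There are 200 camera calls.

## Working session

There is one attempt and no reset: what is moved stays moved. The work goes in short steps, Python scripts to look and compute and a shell command to move; the robot and the scene stay as the last step left them, time stands still between calls to the robot, and variables do not carry over. Pictures are saved under pics/ and viewed, at most 10 in all, crops included, and the job is handed in when it is done.

```bash
mkdir -p pics; cat > h.py <<'E'
import numpy as np, cv2
from cell import manip
def world(name, depth):
    c=manip.calibration(name);K=np.array(c["intrinsics"]);T=np.array(c["pose"])
    v,u=np.mgrid[:384,:512]
    x=(u-K[0,2])/K[0,0]*depth; y=(v-K[1,2])/K[1,1]*depth
    P=np.stack([x,-y,-depth],-1)@T[:3,:3].T+T[:3,3]
    P[depth<=0]=np.nan
    return P
E
python3 - <<'E'
from h import *
for n in("top","side"):
    p,d=manip.camera(n); cv2.imwrite(f"pics/{n}0.png",p[...,::-1]); P=world(n,d); np.save(n,P)
    for q in ("lid_1","tray","mug","spice_jar","apple","lemon","timer"):
        for r in manip.cut_out(q,n)[:5 if q=="lid_1" else 1]:
            X=P[r["mask"]]; X=X[~np.isnan(X[:,0])]
            if len(X): print(n,q,round(r["score"],2),np.round(r["position"]),np.round(np.median(X,0),1),"mid",np.round((np.percentile(X,1,axis=0)+np.percentile(X,99,axis=0))/2,1),"zmax",X[:,2].max().round(1))
s=manip.read_state();print(s)
E
```

```text
top lid_1 0.85 [320. 222.] [482.3  24.7 102.4] mid [482.4  24.2  99.3] zmax 109.8
top lid_1 0.73 [328. 177.] [584.1   3.7 102.6] mid [585.3   3.3 101.5] zmax 107.9
top lid_1 0.7 [278. 212.] [505.1 127.5 106. ] mid [504.7 127.2 104.9] zmax 111.9
top lid_1 0.67 [286. 168.] [607.6 106.  102.3] mid [611.8  98.6  54.6] zmax 107.5
top tray 0.79 [298. 203.] [541.   69.6   7.2] mid [543.9  73.   37.4] zmax 105.7
top mug 0.85 [139. 258.] [399.5 455.8  26.2] mid [399.1 437.9  47.5] zmax 98.6
top spice_jar 0.71 [185. 181.] [584.1 338.7  94.7] mid [591.3 341.3  49.4] zmax 102.4
top apple 0.97 [195. 266.] [381.4 317.4  56.6] mid [381.2 318.   47.7] zmax 64.9
top lemon 0.68 [341. 118.] [745.8 -41.5  42.4] mid [750.9 -44.7  36.2] zmax 54.2
top timer 0.84 [307. 114.] [751.5  47.   43.7] mid [755.4  44.2  40.1] zmax 57.5
side lid_1 0.9 [285. 208.] [500.8 128.6 106.3] mid [504.3 128.  104. ] zmax 113.2
side lid_1 0.83 [312. 179.] [580.9   4.4 102.4] mid [584.2   3.4 100. ] zmax 111.4
side lid_1 0.7 [319. 204.] [477.4  26.7 102.5] mid [481.9  25.5  96.4] zmax 110.2
side lid_1 0.65 [281. 179.] [603.2 10
[... 512 characters left out ...]
51.9  36.6  27.1] zmax 57.5
{'clock': 0.8, 'joints': array([-1.22359477e+00,  2.99869272e-01,  1.52096989e+00, -2.50225909e-06,
        1.32070581e+00, -6.66013926e-02]), 'qd': array([0.00018773, 0.00078032, 0.0008302 , 0.00241529, 0.0003739 ,
       0.00126654]), 'effort': array([ 2.16442197e-03, -5.31626201e+01, -3.52901137e+01,  7.09812879e-02,
        2.13389704e-02, -4.47704917e-05]), 'eef_pos': array([ 221.14563566, -503.57335097,  404.67519436]), 'eef_rot': array([3.14154524e+00, 5.59227387e-06, 4.13803573e-01]), 'wrist_force': array([-0.02354454, -0.75183567, -0.03952913]), 'moment': array([ 0.0172716 , -0.00408983, -0.04188426]), 'finger_force': 0.0, 'finger_gap': 94.03255285451938}
```

```bash
python3 -m creep '{"slide":[[2.1,5.1,0],[2.1,5.1,0],[2.1,5.1,0],[2.1,5.1,0],[2.1,5.1,-0.5],[2.1,5.1,-0.5],[2.1,5.1,-0.5],[2.1,5.1,-0.5]],"turn":[0,0,0,0,0,0,0,0],"claw":[0,0,0,0,0,0,0,0]}' 20
```

```text
clock: 1.8
eef_pos: [389.4, -93.8, 384.8]
eef_rot: [3.141, -0.001, 0.414]
wrist_force: [0.4, -0.5, 0.1]
finger_gap: 17.5
finger_force: 0.0
```

View pics/top0.png

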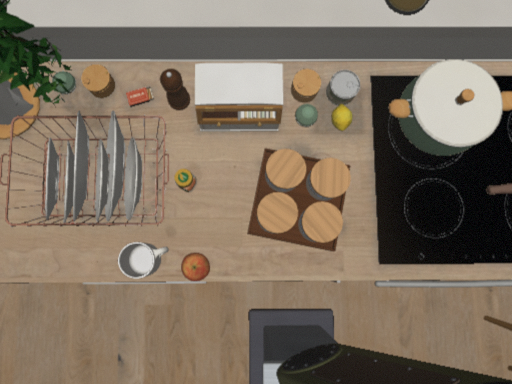

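The picture shows the four lids at about (278,212), (320,222), (286,170) and (328,177), where the network put them, with clear space around the tray. In both cameras' depth the near left lid stands about 3.5 mm proud, so I'll press that one first.

```bash
python3 -m creep '{"slide":[[2.2,5.2,-0.8],[2.2,5.2,-1],[2.2,5.2,-1.5],[2.1,5.2,-1.5],[0,0,-1.5],[0,0,-0.9],[0,0,0],[0,0,0]],"turn":[0,0,0,0,0,0,0,0],"claw":[0,0,0,0,0,0,0,0]}'
```

```text
clock: 2.8
eef_pos: [476.2, 111.6, 313.3]
eef_rot: [3.141, -0.001, 0.412]
wrist_force: [0.6, 0.1, -0.1]
finger_gap: 0.7
finger_force: 0.0
```

```bash
python3 -m creep '{"slide":[[0,0.2,-0.3],[0,0,-0.2],[0,0,-0.1],[0,0,-0.1],[0,0,-0.1],[0,0,0],[0,0,0]],"turn":[0,0,0,0,0,0,0],"claw":[0,0,0,0,0,0,0]}'
```

```text
clock: 3.68
eef_pos: [476.1, 114.4, 304.7]
eef_rot: [-3.142, 0.0, 0.414]
wrist_force: [-3.5, -1.3, 4.9]
finger_gap: 0.5
finger_force: 2.3
```

```bash
python3 -m creep '{"slide":[[0,0,-0.1],[0,0,0],[0,0,0]],"turn":[0,0,0],"claw":[0,0,0]}';python3 - <<'E'
from h import *
p,d=manip.camera("top");P=world("top",d);cv2.imwrite("pics/t1.png",cv2.resize(p[140:270,230:370,::-1],None,fx=4,fy=4))
p,d=manip.camera("side");cv2.imwrite("pics/s1.png",cv2.resize(p[140:270,230:370,::-1],None,fx=4,fy=4))
for n,Q in(("top",P),("side",world("side",d))):
    m=(np.hypot(Q[...,0]-505,Q[...,1]-127.5)<42)&(abs(Q[...,2]-104)<7)&((Q[...,0]-505)*.915+(Q[...,1]-127.5)*.4>-10)
    X=Q[m];A=np.c_[X[:,:2]-[505,127.5],np.ones(len(X))]
    c=np.linalg.lstsq(A,X[:,2],rcond=None)[0];print(n,len(X),c.round(3))
E
```

```text
clock: 4.05
eef_pos: [476.1, 114.4, 303.8]
eef_rot: [3.142, 0.0, 0.414]
wrist_force: [-4.5, -1.1, 5.3]
finger_gap: 0.5
finger_force: 3.1
top 90 [6.30000e-02 4.20000e-02 1.05859e+02]
side 97 [7.40000e-02 4.00000e-02 1.05596e+02]
```

The lid tips by about 0.07 rad toward the fingers, so this is the loose one. I'll lift off and move to its middle.

```bash
python3 -m creep '{"slide":[[0,0,1],[1.5,0.7,0],[1.4,0.6,0],[0,0,-0.4],[0,0,-0.2],[0,0,0]],"turn":[0,0,0,0,0,0],"claw":[0,0,0,0,0,0]}'
```

```text
clock: 4.9
eef_pos: [504.8, 127.3, 307.5]
eef_rot: [-3.141, 0.0, 0.414]
wrist_force: [-0.7, 0.2, -0.4]
finger_gap: 0.4
finger_force: 0.0
```

```bash
python3 -m creep '{"slide":[[0,0,-0.1],[0,0,-0.1],[0,0,-0.1],[0,0,0]],"turn":[0,0,0,0],"claw":[0,0,0,0]}'
```

```text
clock: 5.4
eef_pos: [505.2, 127.4, 305.1]
eef_rot: [3.141, -0.001, 0.414]
wrist_force: [-1.7, -0.5, 4.9]
finger_gap: 0.5
finger_force: 2.5
```

```bash
python3 -m creep '{"slide":[[0,0,-0.1],[0,0,-0.1],[0,0,0]],"turn":[0,0,0],"claw":[0,0,0]}'; python3 -m creep '{"slide":[[0,0,-0.1],[0,0,-0.1],[0,0,0]],"turn":[0,0,0],"claw":[0,0,0]}'
```

```text
clock: 5.78
eef_pos: [505.2, 127.4, 303.2]
eef_rot: [3.141, -0.001, 0.414]
wrist_force: [-2.2, -1.0, 5.7]
finger_gap: 0.3
finger_force: 2.7
clock: 6.15
eef_pos: [505.1, 127.4, 302.4]
eef_rot: [3.141, -0.001, 0.414]
wrist_force: [-9.1, -2.1, 20.1]
finger_gap: 0.7
finger_force: 10.2
```

```bash
python3 -m creep '{"slide":[[0,0,0],[0,0,1],[0,0,3],[-3,-4,3],[-3,-5,3],[-3,-5,2],[-2,-5,0],[0,0,0]],"turn":[0,0,0,0,0,0,0,0],"claw":[0,0,0,0,0,0,0,0]}';python3 - <<'E'
from h import *
for n in("top","side"):
    p,d=manip.camera(n);cv2.imwrite(f"pics/{n}2.png",p[...,::-1]);Q=world(n,d)
    for C in((505,127.5),(482,24.5),(584.5,3.5),(608,106)):
        m=(np.hypot(Q[...,0]-C[0],Q[...,1]-C[1])<40)&(abs(Q[...,2]-104)<7)
        X=Q[m]
        if len(X)<20: print(n,C,"hidden");continue
        c=np.linalg.lstsq(np.c_[X[:,:2]-C,np.ones(len(X))],X[:,2],rcond=None)[0];print(n,C,len(X),c.round(3))
E
```

```text
clock: 7.15
eef_pos: [395.5, -62.4, 419.9]
eef_rot: [3.141, -0.001, 0.409]
wrist_force: [-0.2, -0.4, 0.6]
finger_gap: 0.6
finger_force: 0.0
top (505, 127.5) 950 [ 3.00000e-03 -3.00000e-03  1.02604e+02]
top (482, 24.5) 952 [-2.00000e-03  2.00000e-03  1.02577e+02]
top (584.5, 3.5) 918 [2.00000e-03 0.00000e+00 1.02491e+02]
top (608, 106) 913 [2.00000e-03 4.00000e-03 1.02577e+02]
side (505, 127.5) 450 [-7.00000e-03  2.00000e-03  1.03169e+02]
side (482, 24.5) 221 [-4.0000e-03 -2.3000e-02  1.0327e+02]
side (584.5, 3.5) 345 [-3.00000e-03  4.00000e-03  1.02755e+02]
side (608, 106) 396 [-7.00000e-03 -1.00000e-02  1.02971e+02]
```

All four lids now measure level at the same height, and the arm is clear.

```bash
python3 -c "
from cell import manip;print(manip.sign_off())"
```

```text
the job is handed in; nothing more can be done
None
```

The near-left lid (lid_1) was the loose one: pressed near its edge it tipped about 0.07 rad, and pressed at its middle it went home. All four lids then measured flat at the same height (about 103 mm), and the job is handed in; sign-off gave no verdict.

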